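# Put a cargo trailer's nose on its jack leg and draw out the packing block

### The job

The nose of this bicycle cargo trailer rests on a timber block. Wind the crank of its jack leg clockwise, seen from above, until the foot stands on the bench and the crank goes heavy, and on just until the drawbar is clear of the block by a few millimetres (not more than about 15 mm). Then draw the block right out from under the drawbar, leave it lying flat on the bench, and let go of everything, without disturbing the things lying around.

Things in the scene. Friction and masses are not known exactly. Their poses are not given: they have to be found in the camera images.
- stand: Fixed wooden cradles holding the trailer's axle (trailer: wheels off, 24 kg; it tips about the axle, so only its nose rises). Of use is its frame: origin on the bench exactly under the jack's upright axis; +x along the trailer's middle from the nose to the axle, which is 500 mm away; y across; z up. The nose points at the robot within 0.3 rad. The A-frame begins 70 mm, the bed with its low case 215 mm beyond the jack.
- jack_head (a point): Point on the jack's upright axis, about which the crank turns; 221 mm above the bench at the start (10 mm more once the gap at the block is 13 mm). The crank arm is a flat steel bar 24 mm wide reaching 92 mm from the axis, its top 8 mm above this point; under it the dark gear head, 66 mm across, on the steel jack tube, 48 mm across.
- grip (a point): Middle of the black upright grip on the end of the crank arm: a freely spinning sleeve 29 mm across, 64 mm tall (231 to 295 mm above the bench at the start), centre line 80 mm from the jack's axis, at any angle. Clockwise from above lowers the leg 20 mm a turn. Push: 6 to 7 N running free, 10 to 12 N carrying the nose. It stays where it is left, also under load.
- leg: The jack's inner leg with its square dark steel foot plate, 90 x 90 x 6 mm, below the drawbar. Origin: centre of the plate's underside, 18 to 42 mm above the bench at the start (1 to 2 turns of the crank); 0 when it stands on the bench.
- rest (a point): Middle of the drawbar's underside where it rests on the block, 150 mm from the jack's axis towards the nose; 80 mm above the bench at the start. Its height above 80 mm is the gap over the block (26 mm per crank turn once the foot is down). The drawbar is a square tube 40 mm wide and 40 mm tall along the stand's x axis; its hitch fork ends 145 mm further towards the robot.
- block: Timber block lying flat across and under the drawbar: 290 mm long (its y axis), 60 mm wide (x), 80 mm tall, 0.9 kg; about 125 mm of it stick out on each side of the drawbar. Origin: centre of its underside. Stuck fast while it carries the nose (about 100 N). At the end its centre must be at least 170 mm, level distance, from rest, on either side.
- spray: Bystander: spray can, 58 mm across, 170 mm tall, standing beside the trailer on its +y side. Origin: centre of its underside.
- mallet: Bystander: mallet with wooden handle and black head, 220 mm long, lying beside the trailer on its -y side. Origin on the bench under its middle.

How it is judged (in metres and radians):
On the way:
1. the foot bears on the bench and the drawbar has come clear of the block by 1.5 mm or more while the block is still under it (height (world z) of rest above 0.0815 m and height (world z) of leg below 0.006 m and horizontal distance between block and rest below 0.05 m), for 0.2 s.
At the end, for the whole second after the job is handed in: The trailer's nose stands on the jack leg: foot on the bench and loaded, the drawbar's underside 1 to 20 mm higher than the block's 80 mm; the block is out from under the drawbar (its centre 165 mm or more from the point where the drawbar rested on it), lying flat and still on the bench (horizontal distance between block and rest above 0.165 m and height (world z) of each of block, leg below 0.006 m and angle between block's own z axis and vertical below 0.08 rad and linear speed of block below 0.02 m/s and height (world z) of rest between 0.0812 and 0.1 m and contact force between leg and anything else above 40 N); the robot touches nothing.
It fails at once if the nose is hoisted more than 25 mm above the block's height (height (world z) of rest above 0.105 m).
It fails at once if the nose drops more than 6 mm (height (world z) of rest below 0.074 m).
It fails at once if the spray can or the mallet is shifted by more than 30 mm or knocked over (distance of any of spray, mallet from where it was at the start of the episode above 0.03 m or angle between spray's own z axis and vertical above 0.5 rad).
It also fails if it takes over 72 s, if anything falls off the work surface, if the arm or the gripper's body presses on something with over 40 N, if the wrist force passes 120 N, or if a joint passes its speed limit or range.

### The arm

A 6-joint arm with a two-finger parallel gripper is mounted at the origin on the work surface. World frame = base frame: x ahead of the robot, y to its left, z up, the work surface at z = 0. Lengths are in m, angles in degrees, forces in N, time in s.
With the tool pointing down it reaches from about 0.275 to 0.875 m from the base axis. Payload 12.5 kg.
Tool frame: the origin (TCP) lies on the mounting face of the last link; the fingertips stand 173 mm ahead of it and the grasp point (between the pads) lies 155 mm ahead of it (arm.grasp_offset is the distance from the TCP to the grasp point, in m); z points along the fingers, y is the line along which they close (so a half turn about z gives the same grasp; the last joint's range is limited). The gripper opens to 85 mm and grips with 20 to 120 N. Pads are 22 mm wide; open, the fingers measure 114 mm over their backs; the gripper's body (76 mm by 85 mm) begins 54 mm behind the grasp point. The pads swing forward as they close: fully open they stand 13 mm farther back than shut.
Start: joints at [69.465, 20.094, 94.641, -0, 65.266, -4.847], TCP at [0.149, 0.53, 0.405] pointing down, gripper open.
Joint ranges: [-157.81, 157.81], [-45, 120.19], [0.68, 151.7], [-89.99, 269.99], [4.06, 180], [-164.3, 164.3]. Speed limits (degrees/s): [127.2, 127.2, 159.86, 180, 180, 180].

### API

Orientations are given as [roll, pitch, yaw] about the fixed x, y, z axes, in that order (R = Rz(yaw) Ry(pitch) Rx(roll)).
In Python, from rig import arm gives the robot as it stands.
- The arm moves only by the tool apply_moves, never from a script. Its argument "commands" is a list of rows, each an object of numbers: "tx", "ty", "tz": the shift along the tool's x, y, z in cm; "ax", "ay", "az": the turn, a rotation vector about the tool's x, y, z in degrees; "jaw": the finger opening in cm, from 0 to 8.54. In form: [{"tx": .., "ty": .., "tz": .., "ax": .., "ay": .., "az": .., "jaw": ..}, ...]. A call has 1 to 12 rows; each row is the pose to reach, as a shift and turn from the pose commanded when the call began, along the tool's axes at that moment; what a row does not reach only later rows make up. A row lasts 1/10 s, in which the tool goes at most 50 mm and 8.59 degrees, less where a joint would pass 70% of its speed; a pose out of reach is approached as far as the arm can. A call with a gripper value outside its range is refused whole. The fingers move at their own pace and stop on an object; "grip_force" is the grip in N (left out, the last holds). Time passes only in rows, so rows that repeat a pose let the fingers close. It gives the time, the measured TCP pose, the force, the opening and the grip force at its end, in the units of the state.
- arm.sense(): the state, without advancing time (a new reading comes with each control period).
- arm.capture(name): name is "scene" or "side" or "wrist"; returns the picture (480x640x3 uint8, blue, green, red); there is no depth.
- arm.camera_params(name): a dict with "fov_y" (degrees; the focal length in pixels is half the picture's height over the tangent of half this angle, whatever the lens; pixels are square), "cx", "cy" (the principal point, pixels), "R" (3x3) and "t" (3): a world point X has camera coordinates R X + t. Camera axes: x right, y down, z forward; pixel columns grow to the right and rows downward; lengths in m; the calibration is good to about 2 mm. The wrist camera is an equidistant fisheye: a pixel r from the principal point sees the ray r / f radians off the axis. A picture is of the moment at which its call begins: read the wrist's pose just before it. camera_params takes no time and is no camera call; for the wrist camera it gives the pose at the moment of the call.
- arm.close_job(): hands the job in; it is judged then, once.
The state is a dict: "t": time; "joint_pos": joint angles; "qvel": joint speeds; "effort": joint torques, N m; "position": TCP position; "orientation": TCP orientation; "ft_force": force on the tool from outside, world axes, zero at the start; "moment": the same for the moment, N m; "grip_width": finger opening in m; "grip_force": force on a finger pad.
Only numpy, scipy, OpenCV 4.12 (cv2) and the standard library are available. Lean on these libraries where they do the work, as an engineer would, in place of code of your own. Each camera call takes 0.05 s, during which the arm holds its last target. There are 200 camera calls.

## Working session

There is one attempt and no reset: what is moved stays moved. The work goes in short steps, Python scripts to look and compute and a tool call to move; the robot and the scene stay as the last step left them, time stands still between calls to the robot, and variables do not carry over. Pictures are saved under pics/ and viewed, at most 10 in all, crops included, and the job is handed in when it is done.

Besides the shell and the picture viewer there is one more tool, called in YAML: its name, and indented under it one key for each argument. apply_moves: Moves the arm, as the interface text tells. Its arguments: {"type":"object","properties":{"commands":{"type":"array","items":{"type":"object","properties":{"tx":{"type":"number"},"ty":{"type":"number"},"tz":{"type":"number"},"ax":{"type":"number"},"ay":{"type":"number"},"az":{"type":"number"},"jaw":{"type":"number"}}}},"grip_force":{"type":"number"}},"required":["commands"]}

```bash
ls; mkdir -p pics; python3 - <<'E'
from rig import arm
import cv2,json,numpy as np
s=arm.sense();print(s)
for n in("scene","side"):
    cv2.imwrite(f"pics/{n}0.png",arm.capture(n));p=arm.camera_params(n)
    R=np.array(p["R"]);t=np.array(p["t"]);print(n,p,"C",-R.T@t)
E
```

```text
pics
{'t': 0.0, 'joint_pos': array([ 6.94644502e+01,  2.01243205e+01,  9.46750770e+01,  3.21309530e-04,
        6.52654070e+01, -4.84846363e+00]), 'qvel': array([ 0.00253348, -0.05893632,  0.01056325,  0.03594395,  0.08661437,
        0.05121224]), 'effort': array([-1.25744940e-03, -5.06091213e+01, -2.91415983e+01, -1.58833136e-04,
        4.56983107e-03, -4.95481416e-06]), 'position': array([0.14865554, 0.52940633, 0.4041709 ]), 'orientation': array([-1.79935452e+02, -5.76794728e-03,  1.64312776e+02]), 'ft_force': array([-0.84744355, -0.10767411,  0.85745286]), 'moment': array([ 0.01972621, -0.03074822,  0.00655514]), 'grip_force': 0.0, 'grip_width': 0.08515449184837551}
scene {'fov_y': 51.209663178424464, 'cx': 320.7433552177771, 'cy': 235.72751701821238, 'R': array([[ 0.51262903,  0.85841219,  0.01843851],
       [ 0.63546386, -0.36487153, -0.68048105],
       [-0.57740554,  0.36055135, -0.73253366]]), 't': array([-0.3352871 , -0.24427504,  1.49384376])} C [ 1.18965952 -0.33992185  0.9342485 ]
side {'fov_y': 46.15777705679327, 'cx': 309.37254733683585, 'cy': 240.78816835208966, 'R': array([[-9.61064923e-01, -2.76322290e-01, -4.53018918e-04],
       [-1.88428308e-01,  6.56561956e-01, -7.30356879e-01],
       [ 2.02111320e-01, -7.01835016e-01, -6.83065607e-01]]), 't': array([0.59215807, 0.21277248, 1.07039623])} C [0.39285551 0.77516972 0.88681895]
```

View pics/scene0.png

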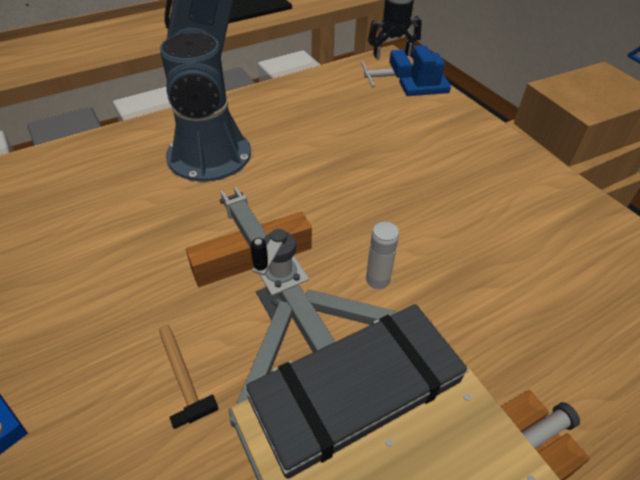

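View pics/side0.png

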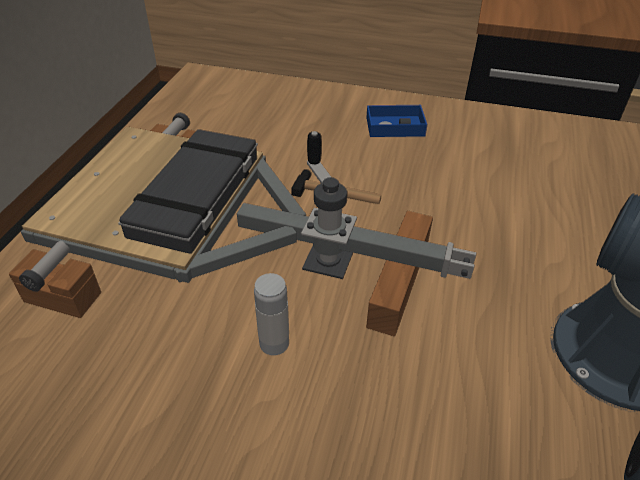

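Both views show the trailer. The grip is at scene (260,254) and side (314,148), the jack head at scene (281,240) and side (330,187). The block spans scene (187–312, 215–283) and side (368–433, 212–333). The can is on the +y side and the mallet on the −y side. I'll enlarge both views to get precise pixels.

```bash
python3 - <<'E'
import cv2,numpy as np
a=cv2.imread("pics/scene0.png")[180:310,180:320];b=cv2.imread("pics/side0.png")[125:345,290:480]
a=cv2.resize(a,None,fx=3,fy=3,interpolation=2);b=cv2.resize(b,None,fx=2,fy=2,interpolation=2)
m=np.zeros((440,800,3),np.uint8);m[:390,:420]=a;m[:440,420:800]=b
cv2.imwrite("pics/m0.png",m)
E
cat > h.py <<'E'
import numpy as np
from rig import arm
def ray(n,u,v,p=None):
    p=p or arm.camera_params(n);R=np.array(p["R"]);t=np.array(p["t"]);f=240/np.tan(np.radians(p["fov_y"]/2))
    d=np.array([(u-p["cx"])/f,(v-p["cy"])/f,1.]);
    if n=="wrist":
        r=np.hypot(d[0],d[1]);d=np.array([d[0]/r*np.sin(r),d[1]/r*np.sin(r),np.cos(r)])
    d=R.T@d;return -R.T@t,d/np.linalg.norm(d)
def plane(n,u,v,z):
    c,d=ray(n,u,v);return c+d*(z-c[2])/d[2]
def tri(p1,p2):
    c1,d1=ray("scene",*p1);c2,d2=ray("side",*p2)
    k=np.linalg.lstsq(np.c_[d1,-d2],c2-c1,rcond=None)[0]
    a=c1+k[0]*d1;b=c2+k[1]*d2;return (a+b)/2,np.linalg.norm(a-b)
def pix(n,X):
    p=arm.camera_params(n);f=240/np.tan(np.radians(p["fov_y"]/2));x=np.array(p["R"])@X+p["t"];return f*x[0]/x[2]+p["cx"],f*x[1]/x[2]+p["cy"]
E
```

```text
(no output)
```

View pics/m0.png

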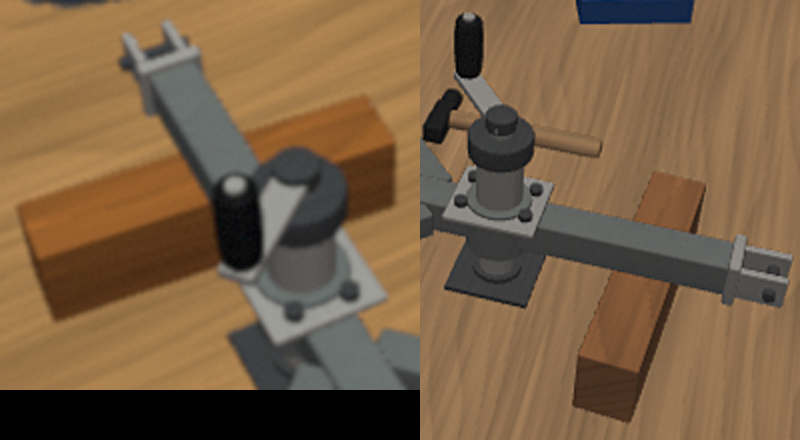

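The crop gives the grip centre at scene (259,254) and side (314,147.5). The nut on the head is at scene (279,233) and side (331,181.5), and the block's top corners are readable.

```bash
python3 - <<'E'
from h import *
np.set_printoptions(precision=4,suppress=True)
print("grip",tri((259,254),(314,147.5)),"top",tri((258.3,241.3),(314,133.5)))
print("nut",tri((279,233),(331,181.5)))
S=[plane("scene",*p,.08) for p in[(186.7,249),(302,212.3),(311.7,227.7),(194.3,267.3)]]
D=[plane("side",*p,.08) for p in[(407,211),(432.5,216.5),(396.5,310),(370,302.5)]]
for Q in(S,D):
    Q=np.array(Q);print(Q[:,:2],Q.mean(0),[np.linalg.norm(Q[i]-Q[i-1]) for i in range(4)])
print("can",plane("scene",384,230,.17),plane("side",270,282,.17))
print("mallet",plane("scene",165,328,.015),plane("scene",194,412,.02))
print("hitch",tri((180+163/3,180+50/3),(290+(770-420)/2,125+270/2)))
for n in("side","scene"):
  u=(330,195) if n=="side" else (180+300/3,180+192/3); print("head",plane(n,*u,.205))
E
```

```text
grip (array([ 0.6434, -0.1267,  0.2628]), np.float64(0.000939601919732206)) top (array([ 0.6433, -0.1255,  0.2955]), np.float64(0.0011649636683742212))
nut (array([ 0.5922, -0.0623,  0.2362]), np.float64(0.0025759174287774225))
[[ 0.4007 -0.203 ]
 [ 0.4268  0.0809]
 [ 0.4834  0.0753]
 [ 0.4595 -0.2076]] [ 0.4426 -0.0636  0.08  ] [np.float64(0.05899582715499211), np.float64(0.28503401288126173), np.float64(0.056876548889900444), np.float64(0.2839036193087434)]
[[ 0.4498 -0.2068]
 [ 0.393  -0.2036]
 [ 0.4245  0.0821]
 [ 0.4753  0.0778]] [ 0.4357 -0.0626  0.08  ] [np.float64(0.28573343286045266), np.float64(0.05686410936937408), np.float64(0.2874380880331519), np.float64(0.05104726809775603)]
can [0.6396 0.1606 0.17  ] [0.6415 0.1576 0.17  ]
mallet [ 0.53   -0.3119  0.015 ] [ 0.7371 -0.326   0.02  ]
hitch (array([ 0.3195, -0.05  ,  0.1093]), np.float64(0.008891421557408113))
head [ 0.5921 -0.0615  0.205 ]
head [ 0.5941 -0.0614  0.205 ]
```

apply_moves:
  commands:
    - {"tz":-5,"jaw":8.5}
    - {"tz":-10,"jaw":8.5}
    - {"tx":-65.3,"ty":-49.8,"tz":-10,"az":74.3}
    - {"tx":-65.3,"ty":-49.8,"tz":-10,"az":74.3}
    - {"tx":-65.3,"ty":-49.8,"tz":-10,"az":74.3}
    - {"tx":-65.3,"ty":-49.8,"tz":-10,"az":74.3}
    - {"tx":-65.3,"ty":-49.8,"tz":-10,"az":74.3}
    - {"tx":-65.3,"ty":-49.8,"tz":-10,"az":74.3}
    - {"tx":-65.3,"ty":-49.8,"tz":-10,"az":74.3}
    - {"tx":-65.3,"ty":-49.8,"tz":-10,"az":74.3}
    - {"tx":-65.3,"ty":-49.8,"tz":-10,"az":74.3}
    - {"tx":-65.3,"ty":-49.8,"tz":-10,"az":74.3}

```text
schema error: expected keys tx, ty, tz, ax, ay, az, jaw
```

apply_moves:
  commands:
    - {"tx":0,"ty":0,"tz":-5,"ax":0,"ay":0,"az":0,"jaw":8.5}
    - {"tx":0,"ty":0,"tz":-10,"ax":0,"ay":0,"az":0,"jaw":8.5}
    - {"tx":-65.3,"ty":-49.8,"tz":-10,"ax":0,"ay":0,"az":74.3,"jaw":8.5}
    - {"tx":-65.3,"ty":-49.8,"tz":-10,"ax":0,"ay":0,"az":74.3,"jaw":8.5}
    - {"tx":-65.3,"ty":-49.8,"tz":-10,"ax":0,"ay":0,"az":74.3,"jaw":8.5}
    - {"tx":-65.3,"ty":-49.8,"tz":-10,"ax":0,"ay":0,"az":74.3,"jaw":8.5}
    - {"tx":-65.3,"ty":-49.8,"tz":-10,"ax":0,"ay":0,"az":74.3,"jaw":8.5}
    - {"tx":-65.3,"ty":-49.8,"tz":-10,"ax":0,"ay":0,"az":74.3,"jaw":8.5}
    - {"tx":-65.3,"ty":-49.8,"tz":-10,"ax":0,"ay":0,"az":74.3,"jaw":8.5}
    - {"tx":-65.3,"ty":-49.8,"tz":-10,"ax":0,"ay":0,"az":74.3,"jaw":8.5}
    - {"tx":-65.3,"ty":-49.8,"tz":-10,"ax":0,"ay":0,"az":74.3,"jaw":8.5}
    - {"tx":-65.3,"ty":-49.8,"tz":-10,"ax":0,"ay":0,"az":74.3,"jaw":8.5}

```text
t: 1.3
position: [0.4502, 0.1281, 0.5046]
orientation: [-180.0, -0.0, 89.8]
ft_force: [0.5, 1.2, 1.1]
grip_width: 0.0847
grip_force: 0.0
```

apply_moves:
  commands:
    - {"tx":-25.4,"ty":19.3,"tz":0,"ax":0,"ay":0,"az":0,"jaw":8.5}
    - {"tx":-25.4,"ty":19.3,"tz":0,"ax":0,"ay":0,"az":0,"jaw":8.5}
    - {"tx":-25.4,"ty":19.3,"tz":0,"ax":0,"ay":0,"az":0,"jaw":8.5}
    - {"tx":-25.4,"ty":19.3,"tz":0,"ax":0,"ay":0,"az":0,"jaw":8.5}
    - {"tx":-25.4,"ty":19.3,"tz":0,"ax":0,"ay":0,"az":0,"jaw":8.5}
    - {"tx":-25.4,"ty":19.3,"tz":0,"ax":0,"ay":0,"az":0,"jaw":8.5}
    - {"tx":-25.4,"ty":19.3,"tz":0,"ax":0,"ay":0,"az":0,"jaw":8.5}
    - {"tx":-25.4,"ty":19.3,"tz":0,"ax":0,"ay":0,"az":0,"jaw":8.5}
    - {"tx":-25.4,"ty":19.3,"tz":0,"ax":0,"ay":0,"az":0,"jaw":8.5}

```text
t: 2.2
position: [0.6424, -0.1237, 0.5041]
orientation: [-179.9, -0.0, 90.0]
ft_force: [0.5, -0.0, 0.7]
grip_width: 0.0849
grip_force: 0.0
```

apply_moves:
  commands:
    - {"tx":-0.3,"ty":0.1,"tz":4,"ax":0,"ay":0,"az":0,"jaw":8.5}
    - {"tx":-0.3,"ty":0.1,"tz":7.4,"ax":0,"ay":0,"az":0,"jaw":8.5}
    - {"tx":-0.3,"ty":0.1,"tz":7.4,"ax":0,"ay":0,"az":0,"jaw":8.5}
    - {"tx":-0.3,"ty":0.1,"tz":7.4,"ax":0,"ay":0,"az":0,"jaw":2.2}
    - {"tx":-0.3,"ty":0.1,"tz":7.4,"ax":0,"ay":0,"az":0,"jaw":2.2}
    - {"tx":-0.3,"ty":0.1,"tz":7.4,"ax":0,"ay":0,"az":0,"jaw":2.2}
    - {"tx":-0.3,"ty":0.1,"tz":7.4,"ax":0,"ay":0,"az":0,"jaw":2.2}
    - {"tx":-0.3,"ty":0.1,"tz":7.4,"ax":0,"ay":0,"az":0,"jaw":2.2}
    - {"tx":-0.3,"ty":0.1,"tz":7.4,"ax":0,"ay":0,"az":0,"jaw":2.2}
  grip_force: 35

```text
t: 3.1
position: [0.6434, -0.1268, 0.4323]
orientation: [179.9, 0.0, 90.0]
ft_force: [-4.0, 2.8, 7.2]
grip_width: 0.0276
grip_force: 34.3
```

```bash
cat > c.py <<'E'
import sys
from h import *
cx,cy,r,step,n=map(float,sys.argv[1:6])
s=arm.sense();p=s["position"]
a0=np.degrees(np.arctan2(p[1]-cy,p[0]-cx));print("t",s["t"],"a0",a0,"rad",np.hypot(p[1]-cy,p[0]-cx),s["ft_force"],s["position"])
a=np.radians(a0-step*np.arange(1,n+1))
for q in a: print("tx %.1f ty %.1f"%(100*(cy+r*np.sin(q)-p[1]),100*(cx+r*np.cos(q)-p[0])))
E
python3 c.py .5937 -.0641 .08 10 12
```

```text
t 3.1 a0 -51.5704378403611 rad 0.07997864851023845 [-3.98806229  2.75081088  7.16924307] [ 0.64341089 -0.1267531   0.43226255]
tx -0.8 ty -1.2
tx -1.3 ty -2.4
tx -1.6 ty -3.8
tx -1.7 ty -5.2
tx -1.6 ty -6.6
tx -1.2 ty -7.9
tx -0.6 ty -9.2
tx 0.3 ty -10.3
tx 1.3 ty -11.2
tx 2.5 ty -12.0
tx 3.7 ty -12.6
tx 5.1 ty -12.9
```

apply_moves:
  commands:
    - {"tx":-0.8,"ty":-1.2,"tz":0,"ax":0,"ay":0,"az":0,"jaw":2.2}
    - {"tx":-1.3,"ty":-2.4,"tz":0,"ax":0,"ay":0,"az":0,"jaw":2.2}
    - {"tx":-1.6,"ty":-3.8,"tz":0,"ax":0,"ay":0,"az":0,"jaw":2.2}
    - {"tx":-1.7,"ty":-5.2,"tz":0,"ax":0,"ay":0,"az":0,"jaw":2.2}
    - {"tx":-1.6,"ty":-6.6,"tz":0,"ax":0,"ay":0,"az":0,"jaw":2.2}

```text
t: 3.6
position: [0.5776, -0.1432, 0.4323]
orientation: [179.7, 0.1, 90.0]
ft_force: [6.8, 3.3, 4.3]
grip_width: 0.028
grip_force: 34.5
```

```bash
python3 c.py .5937 -.0641 .08 10 12
```

```text
t 3.6 a0 -101.50442178585138 rad 0.0807446599192108 [6.79651489 3.26144726 4.26983743] [ 0.577596   -0.14322244  0.43228836]
tx 0.5 ty -1.3
tx 1.1 ty -2.6
tx 1.9 ty -3.7
tx 2.9 ty -4.7
tx 4.1 ty -5.4
tx 5.4 ty -6.0
tx 6.7 ty -6.3
tx 8.1 ty -6.4
tx 9.5 ty -6.2
tx 10.8 ty -5.8
tx 12.1 ty -5.2
tx 13.2 ty -4.4
```

apply_moves:
  commands:
    - {"tx":0.5,"ty":-1.3,"tz":0,"ax":0,"ay":0,"az":0,"jaw":2.2}
    - {"tx":1.1,"ty":-2.6,"tz":0,"ax":0,"ay":0,"az":0,"jaw":2.2}
    - {"tx":1.9,"ty":-3.7,"tz":0,"ax":0,"ay":0,"az":0,"jaw":2.2}
    - {"tx":2.9,"ty":-4.7,"tz":0,"ax":0,"ay":0,"az":0,"jaw":2.2}
    - {"tx":4.1,"ty":-5.4,"tz":0,"ax":0,"ay":0,"az":0,"jaw":2.2}
    - {"tx":5.4,"ty":-6.0,"tz":0,"ax":0,"ay":0,"az":0,"jaw":2.2}
    - {"tx":6.7,"ty":-6.3,"tz":0,"ax":0,"ay":0,"az":0,"jaw":2.2}
    - {"tx":8.1,"ty":-6.4,"tz":0,"ax":0,"ay":0,"az":0,"jaw":2.2}
    - {"tx":9.5,"ty":-6.2,"tz":0,"ax":0,"ay":0,"az":0,"jaw":2.2}
    - {"tx":10.8,"ty":-5.8,"tz":0,"ax":0,"ay":0,"az":0,"jaw":2.2}
    - {"tx":12.1,"ty":-5.2,"tz":0,"ax":0,"ay":0,"az":0,"jaw":2.2}
    - {"tx":13.2,"ty":-4.4,"tz":0,"ax":0,"ay":0,"az":0,"jaw":2.2}

```text
t: 4.8
position: [0.5334, -0.0107, 0.4322]
orientation: [179.9, 0.1, 90.0]
ft_force: [-1.9, -6.7, 6.4]
grip_width: 0.0275
grip_force: 35.0
```

```bash
python3 c.py .5937 -.0641 .08 15 12
```

```text
t 4.8 a0 138.44079179809532 rad 0.08055288975378493 [-1.87286102 -6.67762575  6.39541094] [ 0.53342464 -0.01066172  0.43221177]
tx 1.3 ty 1.6
tx 2.2 ty 3.5
tx 2.6 ty 5.5
tx 2.5 ty 7.6
tx 1.8 ty 9.6
tx 0.6 ty 11.3
tx -0.9 ty 12.7
tx -2.8 ty 13.6
tx -4.9 ty 14.0
tx -6.9 ty 13.9
tx -8.9 ty 13.2
tx -10.7 ty 12.0
```

apply_moves:
  commands:
    - {"tx":1.3,"ty":1.6,"tz":0,"ax":0,"ay":0,"az":0,"jaw":2.2}
    - {"tx":2.2,"ty":3.5,"tz":0,"ax":0,"ay":0,"az":0,"jaw":2.2}
    - {"tx":2.6,"ty":5.5,"tz":0,"ax":0,"ay":0,"az":0,"jaw":2.2}
    - {"tx":2.5,"ty":7.6,"tz":0,"ax":0,"ay":0,"az":0,"jaw":2.2}
    - {"tx":1.8,"ty":9.6,"tz":0,"ax":0,"ay":0,"az":0,"jaw":2.2}
    - {"tx":0.6,"ty":11.3,"tz":0,"ax":0,"ay":0,"az":0,"jaw":2.2}
    - {"tx":-0.9,"ty":12.7,"tz":0,"ax":0,"ay":0,"az":0,"jaw":2.2}
    - {"tx":-2.8,"ty":13.6,"tz":0,"ax":0,"ay":0,"az":0,"jaw":2.2}
    - {"tx":-4.9,"ty":14.0,"tz":0,"ax":0,"ay":0,"az":0,"jaw":2.2}
    - {"tx":-6.9,"ty":13.9,"tz":0,"ax":0,"ay":0,"az":0,"jaw":2.2}
    - {"tx":-8.9,"ty":13.2,"tz":0,"ax":0,"ay":0,"az":0,"jaw":2.2}
    - {"tx":-10.7,"ty":12.0,"tz":0,"ax":0,"ay":0,"az":0,"jaw":2.2}

```text
t: 6.0
position: [0.6535, -0.1176, 0.4322]
orientation: [179.9, -0.1, 90.0]
ft_force: [-5.0, 14.0, 8.4]
grip_width: 0.0277
grip_force: 35.4
```

```bash
python3 c.py .5937 -.0641 .08 10 12; python3 - <<'E'
from h import *
import cv2
a=arm.capture("side");cv2.imwrite("pics/s1.png",cv2.resize(a[160:340,280:480],None,fx=3,fy=3,interpolation=2))
print(arm.sense()["ft_force"])
E
```

```text
t 6.0 a0 -41.835737015088824 rad 0.08026270384298008 [-5.00955896 14.04386391  8.36757365] [ 0.65350054 -0.11763501  0.43217548]
tx -0.9 ty -1.0
tx -1.7 ty -2.2
tx -2.2 ty -3.5
tx -2.6 ty -4.8
tx -2.6 ty -6.2
tx -2.5 ty -7.6
tx -2.1 ty -9.0
tx -1.4 ty -10.2
tx -0.6 ty -11.3
tx 0.4 ty -12.3
tx 1.6 ty -13.0
tx 2.9 ty -13.6
[-7.16957593  4.08451943  9.71696577]
```

View pics/s1.png

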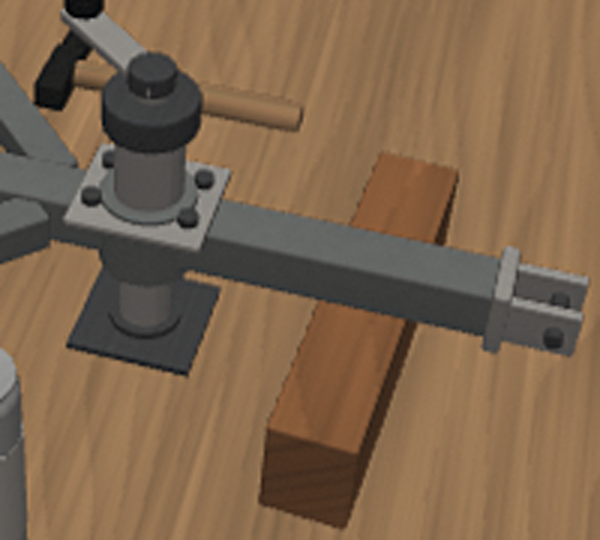

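The crank has gone one turn round and the foot is lower. Plate corners in side are now at (302,275.7) and (342.3,285). I'll estimate the remaining height.

```bash
python3 - <<'E'
from h import *
for th in(-3,-6):
  t=np.radians(th);X=np.array([np.cos(t),np.sin(t),0]);Y=np.array([-X[1],X[0],0]);J=np.array([.5937,-.0641,0])
  for nm,c,u0,u1 in[("axle",J+.045*X+.045*Y,(302.5,269.5),(302,276.5)),("nose",J-.045*X+.045*Y,(343,277.8),(342.3,285.5))]:
    for z in(0,.02,.04): print(th,nm,z,np.round(pix("side",c+[0,0,z]),1),u0,u1)
E
```

```text
-3 axle 0 [301.1 276.9] (302.5, 269.5) (302, 276.5)
-3 axle 0.02 [301.  270.4] (302.5, 269.5) (302, 276.5)
-3 axle 0.04 [300.9 263.9] (302.5, 269.5) (302, 276.5)
-3 nose 0 [341.1 287. ] (343, 277.8) (342.3, 285.5)
-3 nose 0.02 [341.4 280.5] (343, 277.8) (342.3, 285.5)
-3 nose 0.04 [341.8 274. ] (343, 277.8) (342.3, 285.5)
-6 axle 0 [300.4 275.9] (302.5, 269.5) (302, 276.5)
-6 axle 0.02 [300.3 269.4] (302.5, 269.5) (302, 276.5)
-6 axle 0.04 [300.2 262.8] (302.5, 269.5) (302, 276.5)
-6 nose 0 [339.7 287.5] (343, 277.8) (342.3, 285.5)
-6 nose 0.02 [340. 281.] (343, 277.8) (342.3, 285.5)
-6 nose 0.04 [340.4 274.4] (343, 277.8) (342.3, 285.5)
```

apply_moves:
  commands:
    - {"tx":-0.9,"ty":-1.0,"tz":0,"ax":0,"ay":0,"az":0,"jaw":2.2}
    - {"tx":-1.7,"ty":-2.2,"tz":0,"ax":0,"ay":0,"az":0,"jaw":2.2}
    - {"tx":-2.2,"ty":-3.5,"tz":0,"ax":0,"ay":0,"az":0,"jaw":2.2}
    - {"tx":-2.6,"ty":-4.8,"tz":0,"ax":0,"ay":0,"az":0,"jaw":2.2}
    - {"tx":-2.6,"ty":-6.2,"tz":0,"ax":0,"ay":0,"az":0,"jaw":2.2}
    - {"tx":-2.5,"ty":-7.6,"tz":0,"ax":0,"ay":0,"az":0,"jaw":2.2}

```text
t: 6.65
position: [0.5776, -0.1432, 0.4323]
orientation: [179.7, 0.1, 90.0]
ft_force: [7.3, 3.7, 4.0]
grip_width: 0.0276
grip_force: 35.1
```

```bash
cat > g.py <<'E'
from h import *
import sys,cv2
# rise of drawbar in the side view by template tracking against the first picture
b=cv2.imread("pics/side0.png");a=arm.capture("side");cv2.imwrite("pics/cur.png",a)
for nm,(x0,y0,x1,y1) in dict(fork=(438,240,478,280),foot=(298,245,352,280),can=(250,272,292,356),plate=(305,205,357,242)).items():
    T=b[y0:y1,x0:x1];W=a[y0-14:y1+14,x0-14:x1+14]
    s=cv2.phaseCorrelate(np.float32(cv2.cvtColor(T,6)),np.float32(cv2.cvtColor(a[y0:y1,x0:x1],6)))
    r=cv2.matchTemplate(W,T,cv2.TM_CCOEFF_NORMED);_,v,_,l=cv2.minMaxLoc(r);R=r[:,l[0]];k=l[1]
    sub=0 if k in(0,len(R)-1) else .5*(R[k-1]-R[k+1])/(R[k-1]-2*R[k]+R[k+1])
    print(nm,"dx",l[0]-14,"dy %.2f"%(k-14+sub),"score %.3f"%v,"phase",np.round(s[0],2))
s=arm.sense();p=s["position"];q=np.arctan2(p[1]+.0641,p[0]-.5937);F=s["ft_force"]
print("tang",F[0]*np.sin(q)-F[1]*np.cos(q),"rad",F[0]*np.cos(q)+F[1]*np.sin(q),F)
X=np.array([.31,-.04,.1]);print("px per 10mm at fork",np.subtract(pix("side",X+[0,0,.01]),pix("side",X)))
E
python3 g.py; python3 c.py .5937 -.0641 .08 10 6
```

```text
fork dx 0 dy -0.00 score 0.999 phase [-0.   -0.08]
foot dx 0 dy 7.37 score 0.911 phase [-0.15  8.01]
can dx 0 dy 0.00 score 0.999 phase [ 0.52 -0.  ]
plate dx 0 dy -0.02 score 0.999 phase [-0.01  0.01]
tang -0.22068401059720183 rad 1.6615716323249783 [-0.1443198  -1.66993818  4.10162242]
px per 10mm at fork [ 0.9871696  -3.60949629]
t 6.7 a0 -102.50489921490373 rad 0.08065502682744696 [-0.1443198  -1.66993818  4.10162242] [ 0.57623632 -0.14284169  0.43231498]
tx 0.5 ty -1.3
tx 1.1 ty -2.6
tx 2.0 ty -3.7
tx 3.0 ty -4.6
tx 4.2 ty -5.4
tx 5.5 ty -5.9
```

apply_moves:
  commands:
    - {"tx":0.5,"ty":-1.3,"tz":0,"ax":0,"ay":0,"az":0,"jaw":2.2}
    - {"tx":1.1,"ty":-2.6,"tz":0,"ax":0,"ay":0,"az":0,"jaw":2.2}
    - {"tx":2.0,"ty":-3.7,"tz":0,"ax":0,"ay":0,"az":0,"jaw":2.2}
    - {"tx":3.0,"ty":-4.6,"tz":0,"ax":0,"ay":0,"az":0,"jaw":2.2}
    - {"tx":4.2,"ty":-5.4,"tz":0,"ax":0,"ay":0,"az":0,"jaw":2.2}
    - {"tx":5.5,"ty":-5.9,"tz":0,"ax":0,"ay":0,"az":0,"jaw":2.2}

```text
t: 7.3
position: [0.5182, -0.0898, 0.4347]
orientation: [179.8, 0.5, 90.0]
ft_force: [-14.1, -18.2, 33.8]
grip_width: 0.0277
grip_force: 38.3
```

```bash
python3 g.py; python3 c.py .5937 -.0641 .08 10 6
```

```text
fork dx 0 dy -1.46 score 0.941 phase [ 0.34 -1.39]
foot dx 0 dy 7.71 score 0.917 phase [-0.1  8.6]
can dx 0 dy -0.00 score 0.999 phase [0.52 0.01]
plate dx 0 dy -0.99 score 0.994 phase [-0.06 -0.84]
tang -8.097373150230084 rad 18.615013854880594 [-15.28449079 -13.35928643  30.56570412]
px per 10mm at fork [ 0.9871696  -3.60949629]
t 7.35 a0 -162.35380998271464 rad 0.0797335899922761 [-15.28449079 -13.35928643  30.56570412] [ 0.51771815 -0.0882703   0.43487493]
tx 1.4 ty -0.3
tx 2.7 ty -0.4
tx 4.1 ty -0.2
tx 5.5 ty 0.2
tx 6.7 ty 0.8
tx 7.8 ty 1.7
```

The nose is rising, about 3 mm so far. I'll turn 60° more and let the tool rise with the crank.

apply_moves:
  commands:
    - {"tx":1.4,"ty":-0.3,"tz":-0.3,"ax":0,"ay":0,"az":0,"jaw":2.2}
    - {"tx":2.7,"ty":-0.4,"tz":-0.4,"ax":0,"ay":0,"az":0,"jaw":2.2}
    - {"tx":4.1,"ty":-0.2,"tz":-0.45,"ax":0,"ay":0,"az":0,"jaw":2.2}
    - {"tx":5.5,"ty":0.2,"tz":-0.5,"ax":0,"ay":0,"az":0,"jaw":2.2}
    - {"tx":6.7,"ty":0.8,"tz":-0.55,"ax":0,"ay":0,"az":0,"jaw":2.2}
    - {"tx":7.8,"ty":1.7,"tz":-0.6,"ax":0,"ay":0,"az":0,"jaw":2.2}

```text
t: 7.95
position: [0.5356, -0.0103, 0.439]
orientation: [180.0, 0.2, 90.0]
ft_force: [-6.3, -11.7, 17.4]
grip_width: 0.0273
grip_force: 36.9
```

```bash
python3 g.py; python3 c.py .5937 -.0641 .08 10 4
```

```text
fork dx 1 dy -3.49 score 0.937 phase [ 0.58 -3.41]
foot dx 0 dy 7.75 score 0.908 phase [-0.27  7.93]
can dx 0 dy -0.00 score 0.999 phase [ 0.52 -0.  ]
plate dx 0 dy -2.21 score 0.867 phase [-0.29 -1.99]
tang -6.437208687496373 rad 0.928964368865675 [-5.13237161 -3.99492079 16.20412463]
px per 10mm at fork [ 0.9871696  -3.60949629]
t 8.0 a0 136.1081323533452 rad 0.07921353514797481 [-5.13237161 -3.99492079 16.20412463] [ 0.5366148  -0.00918129  0.43907931]
tx 1.0 ty 1.0
tx 1.7 ty 2.2
tx 2.2 ty 3.5
tx 2.5 ty 4.9
```

Gap is about 8 mm. Now I'll let go, lift, and move over the block's +y end.

apply_moves:
  commands:
    - {"tx":0,"ty":0,"tz":-0.1,"ax":0,"ay":0,"az":0,"jaw":8.5}
    - {"tx":0,"ty":0,"tz":-0.1,"ax":0,"ay":0,"az":0,"jaw":8.5}
    - {"tx":0,"ty":0,"tz":-0.1,"ax":0,"ay":0,"az":0,"jaw":8.5}
    - {"tx":0,"ty":0,"tz":-0.1,"ax":0,"ay":0,"az":0,"jaw":8.5}
    - {"tx":0,"ty":0,"tz":-4.5,"ax":0,"ay":0,"az":0,"jaw":8.5}
    - {"tx":0,"ty":0,"tz":-9,"ax":0,"ay":0,"az":0,"jaw":8.5}
    - {"tx":0,"ty":0,"tz":-9,"ax":0,"ay":0,"az":0,"jaw":8.5}
    - {"tx":5.3,"ty":-8.8,"tz":-9,"ax":0,"ay":0,"az":5.5,"jaw":8.5}
    - {"tx":5.3,"ty":-8.8,"tz":-9,"ax":0,"ay":0,"az":5.5,"jaw":8.5}
    - {"tx":5.3,"ty":-8.8,"tz":-9,"ax":0,"ay":0,"az":5.5,"jaw":8.5}
    - {"tx":5.3,"ty":-8.8,"tz":-9,"ax":0,"ay":0,"az":5.5,"jaw":8.5}

```text
t: 9.1
position: [0.447, 0.0434, 0.5269]
orientation: [179.9, -0.0, 84.6]
ft_force: [0.0, 0.2, -0.0]
grip_width: 0.085
grip_force: 0.0
```

```bash
python3 g.py; python3 - <<'E'
from h import *
import cv2
s=arm.sense();print(s["position"],s["orientation"])
cv2.imwrite("pics/w1.png",arm.capture("wrist"))
c=cv2.imread("pics/cur.png")
E
```

```text
fork dx 1 dy -3.62 score 0.949 phase [ 0.68 -3.35]
foot dx 0 dy 7.74 score 0.908 phase [-0.2   7.92]
can dx 0 dy -0.00 score 0.999 phase [0.53 0.01]
plate dx 0 dy -2.26 score 0.844 phase [-0.3  -2.01]
tang 0.07757422268352324 rad -0.3122378061082183 [ 0.29762536 -0.12218573  0.00351323]
px per 10mm at fork [ 0.9871696  -3.60949629]
[0.44772545 0.04302033 0.52679924] [1.79955322e+02 4.05955779e-03 8.45381895e+01]
```

View pics/w1.png

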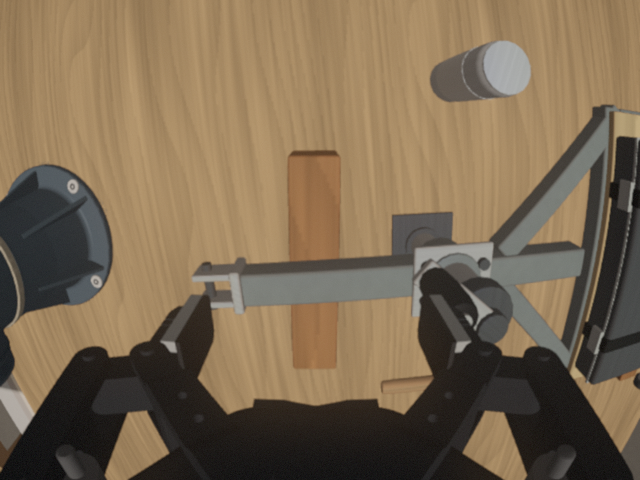

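The block is upright in the wrist view. Its +y end has top corners at (289,156) and (340,156), and it runs down to y=368. The gap holds.

```bash
python3 - <<'E'
from h import *
for p in[(289,156),(340,156),(293,363),(337,363)]: print(np.round(plane("wrist",*p,.08),4))
E
```

```text
[0.4218 0.082  0.08  ]
[0.4785 0.0764 0.08  ]
[ 0.3935 -0.1943  0.08  ]
[ 0.4539 -0.2002  0.08  ]
```

apply_moves:
  commands:
    - {"tx":0,"ty":-0.1,"tz":31.7,"ax":0,"ay":0,"az":0,"jaw":8.5}
    - {"tx":0,"ty":-0.1,"tz":31.7,"ax":0,"ay":0,"az":0,"jaw":8.5}
    - {"tx":0,"ty":-0.1,"tz":31.7,"ax":0,"ay":0,"az":0,"jaw":8.5}
    - {"tx":0,"ty":-0.1,"tz":31.7,"ax":0,"ay":0,"az":0,"jaw":8.5}
    - {"tx":0,"ty":-0.1,"tz":31.7,"ax":0,"ay":0,"az":0,"jaw":8.5}
    - {"tx":0,"ty":-0.1,"tz":31.7,"ax":0,"ay":0,"az":0,"jaw":8.5}
    - {"tx":0,"ty":-0.1,"tz":31.7,"ax":0,"ay":0,"az":0,"jaw":8.5}
    - {"tx":0,"ty":-0.1,"tz":31.7,"ax":0,"ay":0,"az":0,"jaw":8.5}
    - {"tx":0,"ty":-0.1,"tz":31.7,"ax":0,"ay":0,"az":0,"jaw":5}
    - {"tx":0,"ty":-0.1,"tz":31.7,"ax":0,"ay":0,"az":0,"jaw":5}
    - {"tx":0,"ty":-0.1,"tz":31.7,"ax":0,"ay":0,"az":0,"jaw":5}
    - {"tx":0,"ty":-0.1,"tz":31.7,"ax":0,"ay":0,"az":0,"jaw":5}
  grip_force: 40

```text
t: 10.4
position: [0.447, 0.043, 0.2109]
orientation: [179.9, -0.0, 84.5]
ft_force: [0.1, -2.5, 7.9]
grip_width: 0.0595
grip_force: 45.4
```

apply_moves:
  commands:
    - {"tx":1,"ty":0,"tz":0,"ax":0,"ay":0,"az":0,"jaw":5}
    - {"tx":3,"ty":0,"tz":0,"ax":0,"ay":0,"az":0,"jaw":5}
    - {"tx":5,"ty":0,"tz":0,"ax":0,"ay":0,"az":0,"jaw":5}
    - {"tx":7,"ty":0,"tz":0,"ax":0,"ay":0,"az":0,"jaw":5}
    - {"tx":9,"ty":0,"tz":0,"ax":0,"ay":0,"az":0,"jaw":5}
    - {"tx":11,"ty":0,"tz":0,"ax":0,"ay":0,"az":0,"jaw":5}
    - {"tx":13,"ty":0,"tz":0,"ax":0,"ay":0,"az":0,"jaw":5}
    - {"tx":15,"ty":0,"tz":0,"ax":0,"ay":0,"az":0,"jaw":5}
    - {"tx":17,"ty":0,"tz":0,"ax":0,"ay":0,"az":0,"jaw":5}
    - {"tx":19,"ty":0,"tz":0,"ax":0,"ay":0,"az":0,"jaw":5}
    - {"tx":21,"ty":0,"tz":0,"ax":0,"ay":0,"az":0,"jaw":5}
    - {"tx":22,"ty":0,"tz":0,"ax":0,"ay":0,"az":0,"jaw":5}

```text
t: 11.6
position: [0.4678, 0.263, 0.2109]
orientation: [179.9, 0.0, 84.6]
ft_force: [-2.0, -10.4, 10.7]
grip_width: 0.0598
grip_force: 45.9
```

apply_moves:
  commands:
    - {"tx":0,"ty":0,"tz":0,"ax":0,"ay":0,"az":0,"jaw":5}
    - {"tx":0,"ty":0,"tz":0,"ax":0,"ay":0,"az":0,"jaw":8.5}
    - {"tx":0,"ty":0,"tz":0,"ax":0,"ay":0,"az":0,"jaw":8.5}
    - {"tx":0,"ty":0,"tz":0,"ax":0,"ay":0,"az":0,"jaw":8.5}
    - {"tx":0,"ty":0,"tz":0,"ax":0,"ay":0,"az":0,"jaw":8.5}
    - {"tx":0,"ty":0,"tz":-5,"ax":0,"ay":0,"az":0,"jaw":8.5}
    - {"tx":0,"ty":0,"tz":-10,"ax":0,"ay":0,"az":0,"jaw":8.5}
    - {"tx":0,"ty":0,"tz":-15,"ax":0,"ay":0,"az":0,"jaw":8.5}
    - {"tx":0,"ty":0,"tz":-20,"ax":0,"ay":0,"az":0,"jaw":8.5}
    - {"tx":0,"ty":0,"tz":-25,"ax":0,"ay":0,"az":0,"jaw":8.5}
    - {"tx":0,"ty":0,"tz":-25,"ax":0,"ay":0,"az":0,"jaw":8.5}
    - {"tx":0,"ty":0,"tz":-25,"ax":0,"ay":0,"az":0,"jaw":8.5}

```text
t: 12.8
position: [0.4674, 0.262, 0.4603]
orientation: [179.9, -0.0, 84.5]
ft_force: [-1.6, 0.2, -0.6]
grip_width: 0.0851
grip_force: 0.0
```

```bash
python3 g.py; python3 - <<'E'
from h import *
import cv2
cv2.imwrite("pics/f1.png",arm.capture("scene"))
E
```

```text
fork dx 1 dy -3.62 score 0.950 phase [ 0.69 -3.4 ]
foot dx 0 dy 7.47 score 0.753 phase [0.8  6.52]
can dx 0 dy -0.00 score 0.999 phase [0.52 0.01]
plate dx 0 dy -2.44 score 0.335 phase [-0.75 -2.02]
tang 0.5368927052753859 rad 0.09295443768405129 [ 0.4670343   0.28066575 -0.171676  ]
px per 10mm at fork [ 0.9871696  -3.60949629]
```

View pics/f1.png

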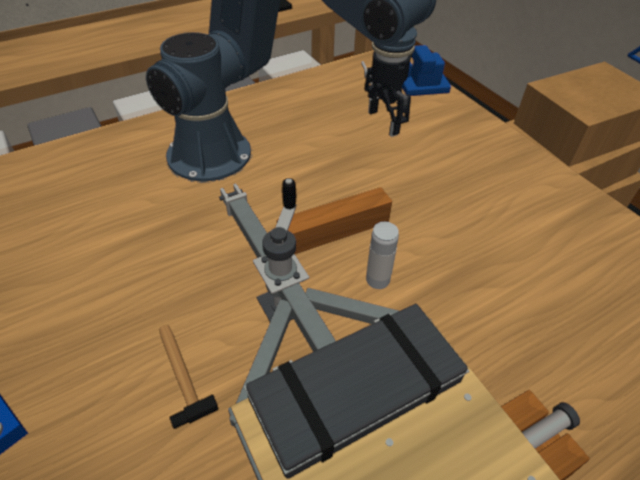

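The block lies flat beside the drawbar, its far end at (382–391, 190–206). The can and mallet haven't moved, and the gripper is clear. I'll check that end, then hand in.

```bash
python3 - <<'E'
from h import *
e=(plane("scene",382,190,.08)+plane("scene",391,206,.08))/2;c=e[:2]-.145*np.array([.095,.995]);d=np.linalg.norm(c-[.443,-.05]);print(e,c,d)
if d>.185: print(arm.close_job())
E
```

```text
[0.48705796 0.29032687 0.08      ] [0.47328296 0.14605187] 0.1983768968276048
the job is handed in; nothing more can be done
None
```

The job is handed in, at about 13 s on the robot's clock: the nose stands on the jack foot about 8 mm clear by the side view, the block lies flat about 200 mm from the rest point, the spray can and mallet look unmoved, and the gripper is clear of everything. The hand-in returned no verdict.

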